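# Put the laundry tablet away and click the tub shut

### The arm

A 6-joint arm with a two-finger parallel gripper is mounted at the origin on the work surface. World frame = base frame: x ahead of the robot, y to its left, z up, the work surface at z = 0. Lengths are in mm, angles in rad, forces in N, time in s.
With the tool pointing down it reaches from about 250 to 725 mm from the base axis. Payload 9.7 kg.
Tool frame: the origin (TCP) lies midway between the tips of the shut fingers; the grasp point (between the pads) lies 19 mm behind it (manip.tcp_to_grasp is the z of the grasp point in the tool frame, in mm); z points along the fingers, y is the line along which they close (so a half turn about z gives the same grasp; the last joint's range is limited). The gripper opens to 85 mm and grips with 20 to 120 N. Pads are 22 mm wide; open, the fingers measure 114 mm over their backs; the gripper's body (76 mm by 85 mm) begins 54 mm behind the grasp point. The pads swing forward as they close: fully open they stand 13 mm farther back than shut.
Start: joints at [-1.247, 0.087, 0.176, 1.66, 0, 1.571], TCP at [174.991, -521.416, 202.484] pointing down, gripper open.
Joint ranges: [-3.13, 3.13], [-0.85, 1.81], [-1.15, 1.24], [-2.2, 2.28], [-1.44, 1.52], [-3.14, 3.14]. Speed limits (rad/s): [2.22, 2.22, 2.57, 3.14, 3.14, 3.14].

### API

Orientations are given as a unit quaternion [w, x, y, z].
In Python, from bench import manip, imaging gives the robot as it stands.
- The arm moves only by the tool step_arm, never from a script. Its argument "plan" is a list of rows, each a list of 3 entries, a list of its own where there are three numbers: the shift along the tool's x, y, z in m, then the turn about the tool's z in degrees, then the closure, from 0 (fully open) to 1 (shut). A call has 1 to 10 rows; each row is the pose to reach, as a shift and turn from the pose commanded when the call began, along the tool's axes at that moment; what a row does not reach only later rows make up. A row lasts 1/12 s, in which the tool goes at most 41.7 mm and 7.16 degrees, less where a joint would pass 70% of its speed; a pose out of reach is approached as far as the arm can. A call with a gripper value outside its range is refused whole. The fingers move at their own pace and stop on an object; "force" is the grip in N (left out, the last holds). Time passes only in rows, so rows that repeat a pose let the fingers close. It gives the time, the measured TCP pose, the force, the opening and the grip force at its end, in the units of the state.
- manip.observe(): the state, without advancing time (a new reading comes with each control period).
- imaging.get_image(name): name is "scene" or "side" or "wrist"; returns a dict with "frame" (400x640x3 uint8, red, green, blue), "fx", "fy", "cx", "cy" (pixels), "xyz" and "orientation" of the camera in the world. Camera axes: x right, y down, z forward; pixel columns grow to the right and rows downward; lengths in mm; the calibration is good to about 2 mm. A picture is of the moment at which its call begins. There is no depth.
- manip.hand_in(): hands the job in; it is judged then, once.
The state is a dict: "clock": time; "joint_pos": joint angles; "dq": joint speeds; "joint_torque": joint torques, N m; "ee_pos": TCP position; "ee_rot": TCP orientation; "contact_force": force on the tool from outside, world axes, zero at the start; "wrist_torque": the same for the moment, N m; "gripper_width": finger opening in mm; "finger_force": force on a finger pad.
Only numpy, scipy, OpenCV 4.12 (cv2) and the standard library are available. Lean on these libraries where they do the work, as an engineer would, in place of code of your own. Each camera call takes 0.05 s, during which the arm holds its last target. There are 200 camera calls.

### The job

Put the loose rectangular laundry tablet into the open tablet tub, then push the tub's sprung lid down and press its free edge, the one far from the hinge, past the catch until it clicks home and stays shut by itself. The lid is thin and cracks if it is pressed with more than 18 N, so feel for the click home and then let go. Leave the other things on the counter where they are.

Things in the scene. Friction and masses are not known exactly. Their poses are not given: they have to be found in the camera images.
- tablet: the loose laundry tablet: tan pressed rectangular block 48 (its x) x 36 (its y) x 18 mm high, 60 g, lying flat on the counter. Origin: centre of its underside.
- tub: grey plastic tub fixed to the counter: open box 190 (its x) x 130 (its y) x 60 mm high, walls and floor 4 mm. Origin: centre of its underside. The lid's hinge is on its +y wall, the catch (black, 44 mm wide, standing out 23 mm, top about 60 to 70 mm up) in the middle of its -y wall. Two tablets fixed on its floor fill the end x below -47 mm; the rest is empty.
- tub_bay (a point): the middle of the empty part of the tub's floor, 4 mm above the counter: 24 mm towards +x and 20 mm towards -y from the tub's origin; axes as the tub's.
- tub_hinge (a point): the middle of the hinge line, on the tub's +y rim, 60 mm above the counter; the hinge runs along the tub's x axis.
- lid (a joint): angle of the white lid (190 x 132 x 5 mm, 0.12 kg) about the hinge, rad: 0 = level on the rim; grows as the free (-y) edge swings up, to 1.5 at most. A weak spring holds it open at about 1.4 and pushes it up again unless caught (about 2 N at the free edge). The catch's height varies by 10 mm and is not measured: caught, the lid rests anywhere from 0.005 to 0.085.
- lid_edge (a point): pressing point mid-way along the lid's outer face, 120 mm from the hinge line, 7 mm out along the normal; lid shut, its axes are the tub's. Going down, a bead under the edge meets the catch at 0.065 to 0.14 rad; resistance rises to about 11 N within 3 mm, falls to nothing over the next 2 to 3 mm as it snaps in (the click; let go sooner, it flies up); a rigid stop follows 5 mm below the peak.
- puck: bystander: off-white round soap, diameter 60 mm, 22 mm high. Origin: centre of its underside.
- scoop: bystander: small clear plastic measuring cup, diameter 44 mm, 35 mm high. Origin: centre of its underside.
- pump: bystander: amber bottle, diameter 60 mm, 150 mm high. Origin: centre of its underside.
- tumbler: bystander: white ceramic tumbler, diameter 72 mm, 90 mm high. Origin: centre of its underside.
- jug: bystander: tall green detergent bottle, diameter 100 mm, 240 mm high. Origin: centre of its underside.
- brush: bystander: wooden brush 200 mm long, lying. Origin: under its middle, handle towards its -x.
- jar: bystander: small glass jar with a metal cap, diameter 60 mm, 70 mm high. Origin: centre of its underside.
There are look-alikes about, which are no part of the job. Of the things that look like the tablet, the larger one is meant.

How it is judged:
By the outcome, as a careful person would: the job done as asked, in the order asked, and still so for the second after the job is handed in, with the robot touching nothing.
It also fails if it takes over 64 s, if anything falls off the work surface, if the arm or the gripper's body presses on something with over 40 N, if the wrist force passes 120 N, or if a joint passes its speed limit or range.

## Working session

There is one attempt and no reset: what is moved stays moved. The work goes in short steps, Python scripts to look and compute and a tool call to move; the robot and the scene stay as the last step left them, time stands still between calls to the robot, and variables do not carry over. Pictures are saved under pics/ and viewed, at most 10 in all, crops included, and the job is handed in when it is done.

Besides the shell and the picture viewer there is one more tool, called as name([rows], argument=value, ...), one row to a line, values as JSON. step_arm: Moves the arm, as the interface text tells. Its arguments: {"type":"object","properties":{"plan":{"type":"array","items":{"type":"array"}},"force":{"type":"number"}},"required":["plan"]}

```bash
mkdir -p pics; cat > h.py <<'E'
import numpy as np, cv2
from scipy.spatial.transform import Rotation as R
from bench import manip, imaging
def rot(q): return R.from_quat([q[1],q[2],q[3],q[0]])
def get(n,f=None):
    d=imaging.get_image(n)
    if f: cv2.imwrite('pics/'+f,d['frame'][:,:,::-1])
    return d
def ray(d,u,v):
    r=rot(d['orientation']).apply([(u-d['cx'])/d['fx'],(v-d['cy'])/d['fy'],1.]); return np.array(d['xyz'],float),r
def onz(d,u,v,z):
    o,r=ray(d,u,v); return o+r*(z-o[2])/r[2]
def proj(d,p):
    c=rot(d['orientation']).inv().apply(np.array(p,float)-np.array(d['xyz'])); return c[0]/c[2]*d['fx']+d['cx'],c[1]/c[2]*d['fy']+d['cy']
def tri(d1,p1,d2,p2):
    o1,r1=ray(d1,*p1);o2,r2=ray(d2,*p2);r1/=np.linalg.norm(r1);r2/=np.linalg.norm(r2)
    s=np.linalg.lstsq(np.c_[r1,-r2],o2-o1,rcond=None)[0]
    a=o1+s[0]*r1;b=o2+s[1]*r2; return (a+b)/2,np.linalg.norm(a-b)
E
python3 - <<'E'
from h import *
import pickle
D={n:get(n,n+'0.png') for n in ['scene','side','wrist']}
pickle.dump(D,open('d0.pkl','wb'))
for n in D: print(n,{k:v for k,v in D[n].items() if k!='frame'})
print(manip.observe(), manip.tcp_to_grasp)
E
```

```text
scene {'fx': 501.9248718256566, 'fy': 501.9248718256566, 'cx': 315.72034808888486, 'cy': 192.374154053732, 'xyz': array([1460.66131591,  369.05370534,  904.02557429]), 'orientation': array([-0.22877938,  0.52941072,  0.74195549, -0.34188644])}
side {'fx': 374.3003906814078, 'fy': 374.3003906814078, 'cx': 318.0854387012147, 'cy': 197.13575549787112, 'xyz': array([ 373.16230863, -561.43767178,  747.76693377]), 'orientation': array([-0.353375  ,  0.92159298, -0.14653135,  0.06573474])}
wrist {'fx': 310.3403090662685, 'fy': 310.3403090662685, 'cx': 317.01692471239465, 'cy': 201.49485673518933, 'xyz': array([ 243.77524854, -497.89209098,  372.83499912]), 'orientation': array([ 0.11699089,  0.80347313, -0.57749988, -0.08507611])}
{'clock': 0.15, 'joint_pos': array([-1.24704016e+00,  8.73411560e-02,  1.75304071e-01,  1.65977992e+00,
        1.54833784e-05,  1.57079200e+00]), 'dq': array([ 0.00039348, -0.00087091,  0.00345502,  0.00076101,  0.0009309 ,
        0.00096963]), 'joint_torque': array([ 1.35156115e-03, -5.20763040e+01,  4.65042651e+01,  1.39151965e-02,
        3.82437327e-05, -8.59739202e-06]), 'ee_pos': array([ 174.9125866 , -521.23538838,  201.93565668]), 'ee_rot': array([-5.04914931e-04,  9.86925853e-01,  1.61174130e-01, -7.46108058e-05]), 'contact_force': array([ 0.06704617, -0.08957098,  0.12510199]), 'wrist_torque': array([-0.02289004, -0.01064181,  0.03616192]), 'finger_force': 0.0, 'gripper_width': 85.7524484580888} -18.700000000000003
```

View pics/scene0.png

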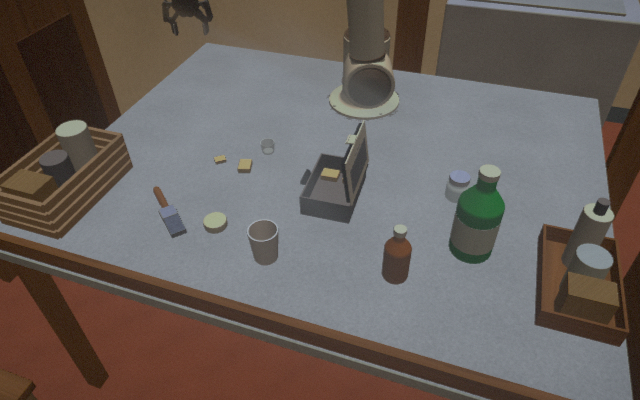

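View pics/side0.png

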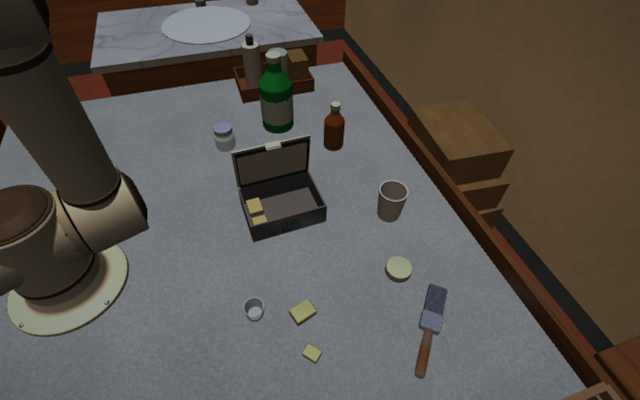

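Scene view: tablet candidates are at (245,166), the larger one, and (220,159). The tub is at about (335,185) with its lid open, and the scoop is at (267,147). Side view: larger tablet at (302,311), smaller at (312,353), scoop at (254,309), tub at about (283,205) with the catch on the near wall.

```bash
python3 - <<'E'
from h import *
import pickle
D=pickle.load(open('d0.pkl','rb'))
res={}
for n,boxes in {'side':[(280,290,330,335),(298,340,326,366)],'scene':[(236,156,256,176),(212,152,229,166)]}.items():
    d=D[n];hsv=cv2.cvtColor(d['frame'],cv2.COLOR_RGB2HSV)
    for i,(a,b,c,e) in enumerate(boxes):
        m=((hsv[...,1]>75)&(hsv[...,0]>12)&(hsv[...,0]<35)).astype(np.uint8)
        k=np.zeros_like(m);k[b:e,a:c]=m[b:e,a:c]
        cn=max(cv2.findContours(k,0,1)[0],key=cv2.contourArea)
        r=cv2.minAreaRect(cn);print(n,i,k.sum(),r)
        # metric footprint at z=18 
        P=np.array([onz(d,*p,18)[:2] for p in cn[:,0].astype(float)],np.float32)
        print('  metric',cv2.minAreaRect(P)); res[n,i]=r[0]
for i in (0,1): print(i,tri(D['side'],res['side',i],D['scene'],res['scene',i]))
for n,b in {'side':(225,130,335,245),'scene':(290,120,380,225)}.items():
    c=D[n]['frame'][b[1]:b[3],b[0]:b[2]]
    c=cv2.convertScaleAbs(c,alpha=1.6,beta=15)
    cv2.imwrite(f'pics/tub_{n}.png',cv2.resize(c,None,fx=5,fy=5,interpolation=cv2.INTER_CUBIC)[:,:,::-1])
a=cv2.imread('pics/tub_side.png');b=cv2.imread('pics/tub_scene.png')
h=max(a.shape[0],b.shape[0]);pad=lambda x:cv2.copyMakeBorder(x,0,h-x.shape[0],0,0,0)
c=np.hstack([pad(a),pad(b)]);s=800/c.shape[1];print(c.shape,s);cv2.imwrite('pics/tub.png',cv2.resize(c,None,fx=s,fy=s))
E
```

```text
side 0 349 ((302.4230651855469, 311.38458251953125), (17.75040626525879, 23.574758529663086), 56.30992889404297)
  metric ((463.1408386230469, -230.362060546875), (48.28653335571289, 38.104915618896484), 17.162294387817383)
side 1 136 ((311.58428955078125, 352.86517333984375), (16.32396697998047, 12.719974517822266), 32.00538635253906)
  metric ((455.5497131347656, -315.8377685546875), (23.974777221679688, 30.999181747436523), 40.82114028930664)
scene 0 101 ((244.49998474121094, 164.00001525878906), (12.03703784942627, 9.386680603027344), 6.340191841125488)
  metric ((466.6515808105469, -221.2716827392578), (41.91468048095703, 32.02279281616211), 15.956372261047363)
scene 1 45 ((219.7307891845703, 158.1538543701172), (4.510671138763428, 10.001924514770508), 78.69007110595703)
  metric ((466.78729248046875, -302.81756591796875), (22.340614318847656, 27.934980392456055), 41.603153228759766)
0 (array([ 463.01092608, -226.36706109,   11.5740407 ]), np.float64(3.0108378612622))
1 (array([ 455.68826693, -311.23504947,    7.47266169]), np.float64(3.2045758257623618))
(575, 1000, 3) 0.8
```

View pics/tub.png

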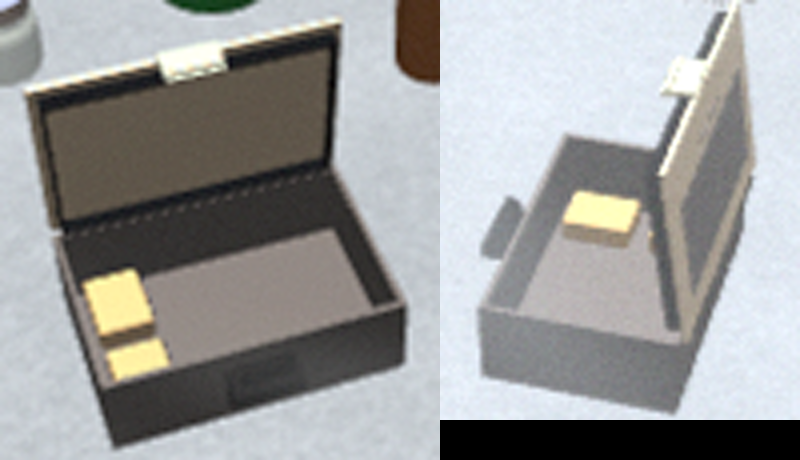

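The crop (x4) shows the tub's rim corners. In the side view these are front-left (108,384), front-right (405,305) and back-left (57,233). In the scene half they are front-right (480,312), front-left (566,137) and hinge-right (690,345). The catch is on the front wall, and the two fixed tablets are at the left (-x) end.

```bash
python3 - <<'E'
from h import *
import pickle
D=pickle.load(open('d0.pkl','rb'));S=D['side'];C=D['scene']
s=lambda x,y:(225+x/4,130+y/4); c=lambda x,y:(290+(x-440)/4,120+y/4)
FL=(s(108,384),c(566,137));FR=(s(405,305),c(480,312))
for k,p in {'FL':FL,'FR':FR}.items(): print(k,tri(S,p[0],C,p[1]),onz(S,*p[0],60),onz(C,*p[1],60))
print('BL',onz(S,*s(57,233),60),'BR',onz(C,*c(690,345),60))
print('base FL,FR side',onz(S,*s(115,447),0),onz(S,*s(403,360),0),'scene FR',onz(C,*c(482,375),0),'BR',onz(C,*c(675,412),0))
E
```

```text
FL (array([406.99110512,  -9.8575912 ,  56.24824864]), np.float64(3.1660796792480146)) [407.72881575 -14.44503053  60.        ] [409.76262412  -7.5131446   60.        ]
FR (array([592.5010125 ,  -3.07761793,  53.39946449]), np.float64(2.3237190043365477)) [591.02069507  -9.49968468  60.        ] [5.9809156e+02 4.2618352e-01 6.0000000e+01]
BL [401.7096357  113.25642018  60.        ] BR [586.14873473 134.1088318   60.        ]
base FL,FR side [404.94976815 -15.3511278    0.        ] [593.49528938  -4.70086153   0.        ] scene FR [593.49735623  -2.71468326   0.        ] BR [586.78784318 126.00617825   0.        ]
```

step_arm([
  [[0.036, -0.018, 0.005], 0, 0],
  [[0.073, -0.037, 0.01], 0, 0],
  [[0.11, -0.056, 0.015], 0, 0],
  [[0.146, -0.074, 0.02], 0, 0],
  [[0.183, -0.093, 0.025], 0, 0],
  [[0.22, -0.112, 0.03], 0, 0],
  [[0.256, -0.13, 0.035], 0, 0],
  [[0.293, -0.149, 0.04], 0, 0],
  [[0.33, -0.167, 0.045], 0, 0],
  [[0.366, -0.186, 0.05], 0, 0],
])

```text
clock: 0.98
ee_pos: [463.9, -226.8, 152.1]
ee_rot: [0.0, 0.987, 0.161, 0.0]
contact_force: [-0.2, -0.9, -0.1]
gripper_width: 85.4
finger_force: 0.0
```

step_arm([
  [[0, 0, 0], 0, 0],
  [[0, 0, 0], 0, 0],
])

```text
clock: 1.15
ee_pos: [463.6, -226.8, 151.7]
ee_rot: [-0.0, 0.987, 0.163, -0.001]
contact_force: [-0.5, -0.5, -0.6]
gripper_width: 85.3
finger_force: 0.0
```

```bash
python3 - <<'E'
from h import *
import pickle
d=get('wrist','w1.png');pickle.dump(d,open('w1.pkl','wb'))
o=manip.observe();print(o['ee_pos'],rot(o['ee_rot']).as_matrix().round(3),o['clock'])
for p in [(463,-229,18),(463,-229,0)]: print(proj(d,p))
S=pickle.load(open('d0.pkl','rb'))['side']
hsv=cv2.cvtColor(d['frame'],cv2.COLOR_RGB2HSV)
m=((hsv[...,1]>75)&(hsv[...,0]>12)&(hsv[...,0]<35)).astype(np.uint8)
for cn in cv2.findContours(m,0,1)[0]:
    if cv2.contourArea(cn)<100: continue
    P=np.array([onz(d,*p,18)[:2] for p in cn[:,0].astype(float)],np.float32)
    r=cv2.minAreaRect(cn);print(r,cv2.minAreaRect(P))
E
```

```text
[ 462.85007013 -228.02661362  152.09676732] [[ 0.947  0.32  -0.001]
 [ 0.32  -0.947  0.   ]
 [-0.001 -0.001 -1.   ]] 1.2
(np.float64(319.4872481433027), np.float64(185.11357203885035))
(np.float64(319.3827900147501), np.float64(181.10864005736477))
((389.55206298828125, 211.44570922851562), (23.678081512451172, 31.14474868774414), 70.34617614746094) ((459.6757507324219, -306.6841735839844), (26.170669555664062, 31.586408615112305), 40.32634353637695)
((316.5, 180.5), (47.0, 35.0), 90.0) ((465.93035888671875, -224.78274536132812), (48.64567565917969, 35.09431457519531), 17.84684181213379)
((47.32769012451172, 129.60153198242188), (27.23577880859375, 41.54704284667969), 3.1798300743103027) ((431.6241455078125, 35.839813232421875), (38.78750228881836, 25.007089614868164), 2.4582791328430176)
((15.5, 117.0), (44.0, 31.0), 90.0) ((430.38726806640625, 65.14952087402344), (38.74466323852539, 28.717594146728516), 2.458272933959961)
((551.6000366210938, 37.79998779296875), (87.91131591796875, 28.460493087768555), 71.56504821777344) ((655.55126953125, -379.9534912109375), (79.6473159790039, 22.765317916870117), 49.520992279052734)
```

View pics/w1.png

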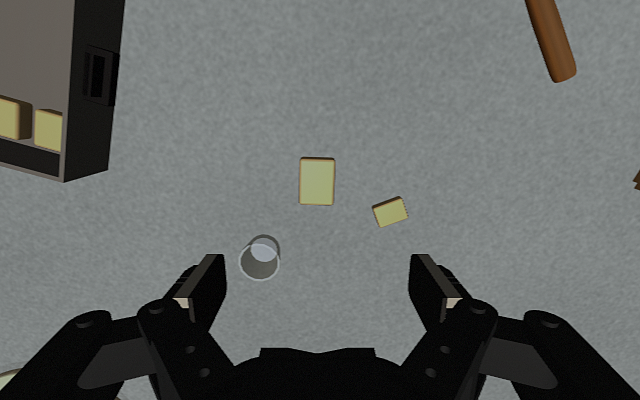

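Wrist view: the larger tablet is centred at (317,181), aligned with the tool. The small look-alike is at (390,211) and the scoop at (260,258). The tub's catch wall is at top left, with the catch at (98,75).

```bash
python3 - <<'E'
from h import *
import pickle
w=pickle.load(open('w1.pkl','rb'));S=pickle.load(open('d0.pkl','rb'))['side']
# top face only, by brightness
def top(d,box):
    a,b,c,e=box;g=d['frame'][b:e,a:c].astype(int);hsv=cv2.cvtColor(d['frame'][b:e,a:c],cv2.COLOR_RGB2HSV)
    m=((hsv[...,1]>75)&(hsv[...,0]>12)&(hsv[...,0]<35)); v=hsv[...,2]
    m2=(m&(v>0.85*np.percentile(v[m],80))).astype(np.uint8)
    cn=max(cv2.findContours(m2,0,1)[0],key=cv2.contourArea); r=cv2.minAreaRect(cn)
    M=cv2.moments(m2,True); return (a+M['m10']/M['m00'],b+M['m01']/M['m00']),r,m.sum(),m2.sum()
a=top(w,(290,145,345,215));b=top(S,(280,290,330,335));print(a,b)
print(tri(w,a[0],S,b[0]),onz(w,*a[0],18),onz(S,*b[0],18))
E
```

```text
((318.420814479638, 183.36199095022624), ((26.5, 36.5), (45.0, 33.0), 90.0), np.int64(369), np.uint64(221)) ((301.02491103202846, 310.4163701067616), ((22.192302703857422, 20.03845977783203), (15.254256248474121, 21.91065788269043), 56.3099365234375), np.int64(349), np.uint64(281))
(array([ 462.49511293, -226.95401343,   14.78693212]), np.float64(2.667754314701385)) [ 464.36821076 -227.39536669   18.        ] [ 461.02001974 -227.62375142   18.        ]
```

step_arm([
  [[0.001, 0, 0.035], 0, 0.3],
  [[0.001, 0, 0.07], 0, 0.3],
  [[0.001, 0, 0.1], 0, 0.3],
  [[0.001, 0, 0.125], 0, 0.3],
  [[0.001, 0, 0.14], 0, 0.3],
  [[0.001, 0, 0.149], 0, 0.3],
  [[0.001, 0, 0.149], 0, 0.3],
], force=30)

```text
clock: 1.78
ee_pos: [462.0, -228.9, 1.9]
ee_rot: [-0.001, 0.987, 0.16, -0.001]
contact_force: [0.3, -0.6, -0.2]
gripper_width: 59.6
finger_force: 0.0
```

step_arm([
  [[0, 0, 0], 0, 0.7],
  [[0, 0, 0], 0, 0.8],
  [[0, 0, 0], 0, 0.8],
  [[0, 0, 0], 0, 0.8],
  [[0, 0, 0], 0, 0.8],
  [[0, 0, 0], 0, 0.8],
], force=30)

```text
clock: 2.28
ee_pos: [464.0, -228.4, 3.9]
ee_rot: [0.0, 0.987, 0.161, 0.0]
contact_force: [-0.0, -0.1, 0.4]
gripper_width: 16.9
finger_force: 0.0
```

The fingers shut to 17 mm with no grip force, so I'll look.

```bash
python3 - <<'E'
from h import *
d=get('wrist');s=get('side')
o=manip.observe();print(o['ee_pos'],o['gripper_width'],o['finger_force'])
a=d['frame'][100:400,100:520];b=cv2.resize(s['frame'][270:370,220:360],None,fx=2.5,fy=3)
print(a.shape,b.shape)
cv2.imwrite('pics/miss.png',np.hstack([a,b])[:,:,::-1])
E
```

```text
[ 463.86698092 -228.27587556    3.65947711] 16.9753117562996 0.0
(300, 420, 3) (300, 350, 3)
```

View pics/miss.png

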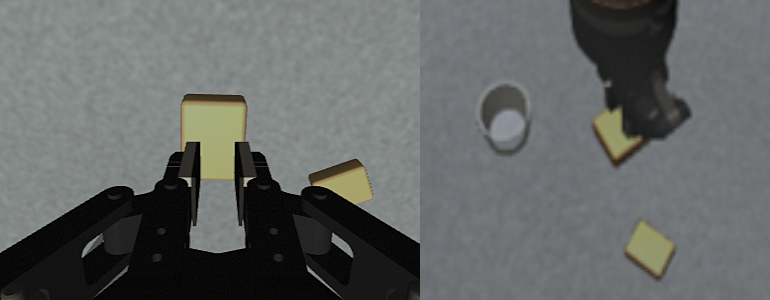

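The tablet is whole and not pushed far. In the left crop it spans x 181–246, y 95–180, with the pads over its lower half. I'll compare it with the TCP projection.

```bash
python3 - <<'E'
from h import *
d=get('wrist');o=manip.observe();p=o['ee_pos'];Rm=rot(o['ee_rot']).as_matrix()
print(p,d['xyz']-p,rot(d['orientation']).apply([0,0,1]), Rm.T@(d['xyz']-p))
for dz in (0,5,10,15,20): print(dz,proj(d,p+[0,0,dz]))
for v in (195,202,280): print(v,[onz(d,u,v,18).round(1) for u in (282,346)])
E
```

```text
[ 463.82633667 -228.27745601    3.61286432] [ 68.782257    23.50943076 171.0443307 ] [-0.27125191 -0.09096786 -0.95820001] [  72.70683247   -0.37289823 -171.03634916]
0 (np.float64(317.6947638103503), np.float64(236.30132527923533))
5 (np.float64(317.71090384003014), np.float64(239.69598665558277))
10 (np.float64(317.727927057432), np.float64(243.27640501673903))
15 (np.float64(317.74590799423805), np.float64(247.0582562832377))
20 (np.float64(317.76492981110704), np.float64(251.05903127027864))
195 [array([ 485.8, -201.1,   18. ]), array([ 496.5, -232.9,   18. ])]
202 [array([ 482.1, -202.2,   18. ]), array([ 492.9, -234.2,   18. ])]
280 [array([ 437.6, -215.6,   18. ]), array([ 449.3, -250.2,   18. ])]
```

```bash
python3 - <<'E'
from h import *
d=get('wrist');f=d['frame'];hsv=cv2.cvtColor(f,cv2.COLOR_RGB2HSV)
m=((hsv[...,1]>75)&(hsv[...,0]>12)&(hsv[...,0]<35)&(hsv[...,2]>100))
for v in (200,204,210,220,230,238,246,252,258,266,274,278,282):
    x=np.where(m[v,270:360])[0]+270; 
    print(v,x.min() if len(x) else None,x.max() if len(x) else None,len(x), f[v,285:300:3].mean(1).astype(int))
c=cv2.convertScaleAbs(f[190:340,240:400],alpha=1.8,beta=25)
s=get('side')['frame'];c2=cv2.convertScaleAbs(s[275:335,270:334],alpha=1.8,beta=25)
a=cv2.resize(c,(533,500),interpolation=cv2.INTER_CUBIC);b=cv2.resize(c2,(266,250),interpolation=cv2.INTER_CUBIC)
b=cv2.copyMakeBorder(b,0,250,0,0,0);cv2.imwrite('pics/miss2.png',np.hstack([a,b])[:,:,::-1])
E
```

```text
200 286 288 3 [76 79 76 76 73]
204 281 345 65 [141 140 138 139 138]
210 281 346 13 [154 156 156 156 157]
220 281 345 22 [154 155 156 155 155]
230 281 345 30 [154 155 154 155 155]
238 281 344 34 [152 154 152 153 154]
246 282 334 32 [97 45 43 47  4]
252 300 334 35 [43 44 45 34  6]
258 301 334 34 [44 45 43 16  6]
266 301 333 33 [44 43 48  6  9]
274 301 334 34 [44 43 33  8  7]
278 301 333 33 [183 176  83  44   6]
282 None None 0 [  3 179  77  39   8]
```

View pics/miss2.png

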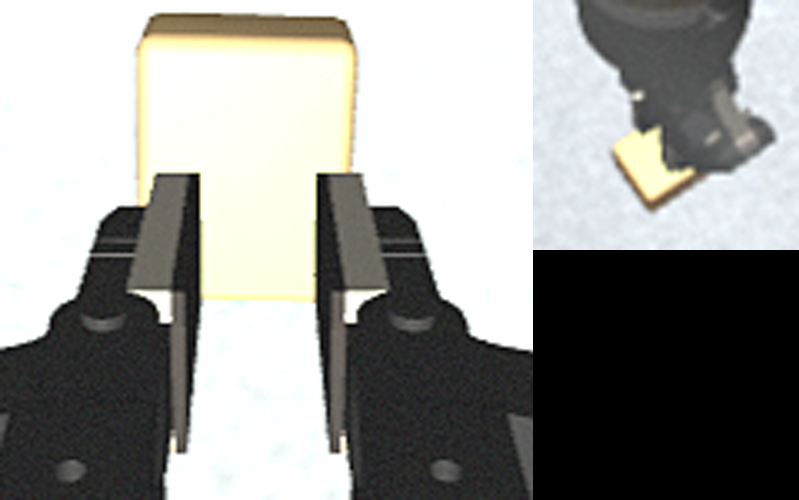

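The pads sit over the tablet's top. The pad tips are at v≈242 and the gap is 34 px for 17 mm, which puts the tips about 30 mm above the nominal TCP. I'll open and lower by feel.

step_arm([
  [[0, 0, 0], 0, 0.35],
  [[0, 0, 0], 0, 0.35],
  [[0, 0, 0], 0, 0.35],
  [[0, 0, 0], 0, 0.35],
  [[0, 0, 0.003], 0, 0.35],
  [[0, 0, 0.003], 0, 0.35],
])

```text
clock: 3.03
ee_pos: [463.5, -228.2, -0.1]
ee_rot: [-0.0, 0.987, 0.161, -0.0]
contact_force: [-0.3, 0.2, -0.3]
gripper_width: 55.3
finger_force: 0.0
```

```bash
python3 - <<'E'
from h import *
import pickle
d=get('wrist');f=d['frame'];o=manip.observe();print(o['ee_pos'],o['contact_force'],o['gripper_width'])
s=get('side');sc=get('scene')
p=o['ee_pos'];
print('side TCP',proj(s,p),'tip+30',proj(s,p+[0,0,30]),'scene',proj(sc,p),proj(sc,p+[0,0,30]))
up=lambda im,b:cv2.resize(cv2.convertScaleAbs(im[b[1]:b[3],b[0]:b[2]],alpha=1.8,beta=25),(400,400),interpolation=cv2.INTER_CUBIC)
cv2.imwrite('pics/m3.png',np.hstack([up(s['frame'],(270,270,335,335)),up(sc['frame'],(215,130,280,195))])[:,:,::-1])
E
```

```text
[ 4.63519233e+02 -2.28209409e+02  7.44479530e-02] [-0.69062741  0.04480156  0.08580162] 55.672733883835086
side TCP (np.float64(302.3854039589298), np.float64(314.1311247925698)) tip+30 (np.float64(302.1866756134755), np.float64(307.67491907327616)) scene (np.float64(243.84147988545183), np.float64(167.3302102402228)) (np.float64(242.6120219989005), np.float64(159.12405045041032))
```

View pics/m3.png

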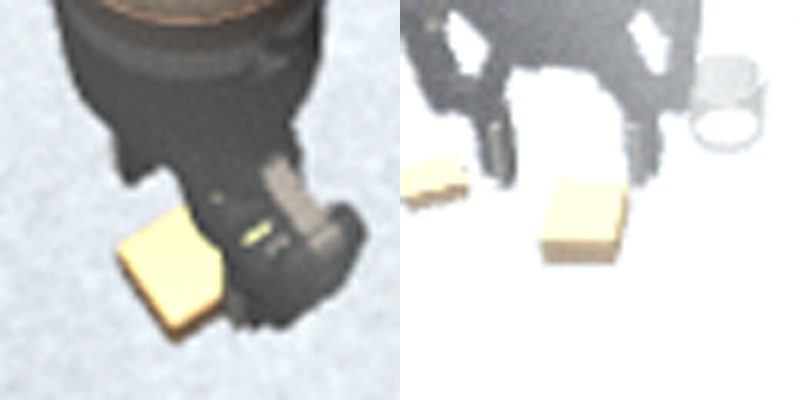

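In the scene half the finger tips are at about (232.5,160) and (254,160), above and behind the tablet. In the side half the near finger's tip is at about (310.6,322.8). I'll triangulate it.

```bash
python3 - <<'E'
from h import *
s=get('side');c=get('scene');o=manip.observe();p=o['ee_pos']
for q in [(310.6,322.8),(308.5,322.5),(315,321)]: print(tri(s,q,c,(232,160)))
for sgn in (1,-1):
  n=p+sgn*np.array([.32,-.947,0])*(28+4)
  for h in (0,15,30): print(sgn,h,proj(s,n+[0,0,h]),proj(c,n+[0,0,h]))
E
```

```text
(array([ 470.38393173, -260.49760318,   23.77916824]), np.float64(1.9436605641138605))
(array([ 467.87184263, -259.89092237,   23.08254432]), np.float64(1.9157270276707676))
(array([ 477.57191692, -259.13032883,   27.98135476]), np.float64(7.525836349467497))
1 0 (np.float64(311.5686224345153), np.float64(325.9519205407281)) (np.float64(232.77120985729456), np.float64(167.33555457504784))
1 15 (np.float64(311.6033911204262), np.float64(322.8715501161196)) (np.float64(232.08492656605856), np.float64(163.2618720111926))
1 30 (np.float64(311.6391967760383), np.float64(319.6993082067133)) (np.float64(231.38916102789645), np.float64(159.13190414291242))
-1 0 (np.float64(293.8218075652307), np.float64(302.66607582417646)) (np.float64(254.74197305457184), np.float64(167.16145805461073))
-1 15 (np.float64(293.6054494814258), np.float64(299.3894381489101)) (np.float64(254.20580099449535), np.float64(163.0817848827972))
-1 30 (np.float64(293.38291752217003), np.float64(296.01930014054295)) (np.float64(253.66221196634302), np.float64(158.94567683134662))
```

step_arm([
  [[0, 0, 0.004], 0, 0.35],
  [[0, 0, 0.008], 0, 0.35],
  [[0, 0, 0.01], 0, 0.35],
  [[0, 0, 0.01], 0, 0.35],
])

```text
clock: 3.62
ee_pos: [463.3, -228.1, -10.4]
ee_rot: [-0.0, 0.987, 0.161, -0.001]
contact_force: [-0.2, 0.2, 1.1]
gripper_width: 55.5
finger_force: 0.0
```

step_arm([
  [[0, 0, 0.001], 0, 0.35],
  [[0, 0, 0.002], 0, 0.35],
  [[0, 0, 0.003], 0, 0.35],
  [[0, 0, 0.003], 0, 0.35],
])

```text
clock: 3.95
ee_pos: [463.7, -228.3, -12.6]
ee_rot: [-0.0, 0.987, 0.161, -0.0]
contact_force: [-0.2, -0.5, -0.1]
gripper_width: 55.3
finger_force: 0.0
```

```bash
python3 - <<'E'
from h import *
c=get('scene');o=manip.observe();p=o['ee_pos'];print(p,o['contact_force'])
for sgn in (1,-1):
  n=p+sgn*np.array([.32,-.947,0])*(28+4)
  print(sgn,[[round(float(x),1) for x in proj(c,np.r_[n[:2],h])] for h in (0,10,20)])
f=c['frame'];g=f.astype(int).sum(2)
for u in (229,231,233,252,254,256): print(u,g[152:180,u].tolist())
E
```

```text
[ 463.71804849 -228.2942237   -12.57518147] [ 0.31834959 -0.58933185 -0.16320949]
1 [[232.8, 167.5], [232.4, 164.8], [231.9, 162.0]]
-1 [[254.8, 167.3], [254.4, 164.6], [254.1, 161.8]]
229 [156, 157, 164, 180, 151, 164, 172, 194, 202, 273, 370, 437, 432, 437, 429, 427, 427, 432, 438, 426, 427, 431, 439, 428, 429, 430, 425, 427]
231 [175, 221, 261, 192, 201, 212, 229, 220, 226, 228, 264, 307, 388, 436, 427, 435, 437, 431, 432, 438, 434, 430, 432, 430, 438, 419, 419, 428]
233 [244, 241, 195, 158, 160, 162, 166, 170, 172, 176, 165, 203, 354, 425, 432, 432, 435, 430, 433, 432, 428, 438, 440, 434, 432, 422, 421, 426]
252 [239, 276, 286, 263, 283, 279, 295, 286, 294, 256, 283, 290, 349, 399, 401, 423, 421, 425, 437, 424, 434, 426, 430, 441, 437, 432, 430, 428]
254 [218, 217, 232, 238, 232, 237, 237, 252, 242, 253, 248, 267, 370, 420, 421, 431, 424, 428, 426, 434, 424, 435, 422, 429, 430, 430, 430, 435]
256 [221, 216, 215, 214, 218, 216, 220, 211, 219, 222, 342, 403, 408, 421, 422, 417, 420, 432, 432, 429, 433, 433, 426, 433, 424, 439, 432, 439]
```

step_arm([
  [[0, 0, 0.002], 0, 0.35],
  [[0, 0, 0.004], 0, 0.35],
  [[0, 0, 0.006], 0, 0.35],
  [[0, 0, 0.006], 0, 0.35],
])

```text
clock: 4.33
ee_pos: [463.5, -228.2, -19.1]
ee_rot: [-0.0, 0.987, 0.161, -0.0]
contact_force: [0.1, 0.6, 0.9]
gripper_width: 55.2
finger_force: 0.0
```

```bash
python3 - <<'E'
from h import *
c=get('scene');d=get('wrist');o=manip.observe();p=o['ee_pos'];print(p,o['contact_force'],rot(o['ee_rot']).as_matrix()[2])
up=lambda im,b:cv2.resize(cv2.convertScaleAbs(im[b[1]:b[3],b[0]:b[2]],alpha=1.5,beta=10),(400,400),interpolation=cv2.INTER_CUBIC)
cv2.imwrite('pics/m4.png',np.hstack([up(d['frame'],(217,190,417,390)),up(c['frame'],(215,130,280,195))])[:,:,::-1])
E
```

```text
[ 463.62701373 -228.25242464  -18.69367914] [ 0.74945322  0.13601728 -0.28188381] [-2.22564907e-04 -2.33586215e-04 -9.99999948e-01]
```

View pics/m4.png

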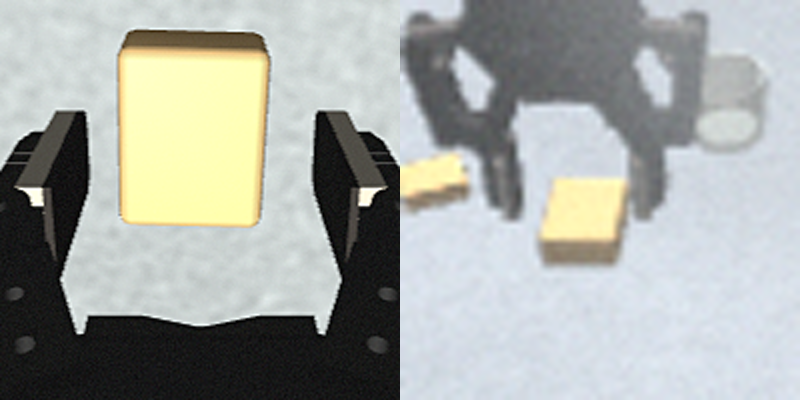

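Wrist half: the gap is 114 px for 55 mm, so the tip depth is about 150. The tablet is 75 px wide, depth about 149, so the tips are just at the tablet's top. The tablet lies about 2 mm towards tool -y and 3 mm towards +x. I'll go down 11 mm and grip.

step_arm([
  [[0.002, -0.001, 0.002], 0, 0.35],
  [[0.003, -0.002, 0.004], 0, 0.35],
  [[0.003, -0.002, 0.006], 0, 0.35],
  [[0.003, -0.002, 0.008], 0, 0.35],
  [[0.003, -0.002, 0.01], 0, 0.35],
  [[0.003, -0.002, 0.011], 0, 0.35],
  [[0.003, -0.002, 0.011], 0, 0.35],
])

```text
clock: 5.02
ee_pos: [465.7, -225.4, -29.9]
ee_rot: [-0.0, 0.987, 0.161, -0.0]
contact_force: [-0.4, -0.6, -0.8]
gripper_width: 55.7
finger_force: 0.0
```

step_arm([
  [[0, 0, 0], 0, 0.5],
  [[0, 0, 0], 0, 0.65],
  [[0, 0, 0], 0, 0.75],
  [[0, 0, 0], 0, 0.75],
  [[0, 0, 0], 0, 0.75],
], force=30)

```text
clock: 5.43
ee_pos: [466.1, -225.6, -29.2]
ee_rot: [0.0, 0.987, 0.161, 0.0]
contact_force: [0.2, -0.4, 1.8]
gripper_width: 35.3
finger_force: 30.6
```

step_arm([
  [[0, 0, -0.02], 0, 0.75],
  [[0, 0, -0.05], 0, 0.75],
  [[0, 0, -0.085], 0, 0.75],
  [[0, 0, -0.12], 0, 0.75],
  [[0, 0, -0.12], 0, 0.75],
])

```text
clock: 5.85
ee_pos: [468.5, -226.7, 97.4]
ee_rot: [0.003, 0.987, 0.161, 0.004]
contact_force: [0.5, -0.2, -0.6]
gripper_width: 35.5
finger_force: 30.3
```

step_arm([
  [[0.017, -0.03, 0], 2, 0.75],
  [[0.035, -0.06, 0], 4, 0.75],
  [[0.053, -0.09, 0], 6, 0.75],
  [[0.07, -0.12, 0], 8, 0.75],
  [[0.087, -0.15, 0], 10, 0.75],
  [[0.105, -0.18, 0], 12, 0.75],
  [[0.122, -0.21, 0], 14, 0.75],
  [[0.135, -0.23, 0], 15.8, 0.75],
  [[0.139, -0.238, 0], 15.8, 0.75],
  [[0.139, -0.238, 0], 15.8, 0.75],
])

```text
clock: 6.68
ee_pos: [522.6, 35.6, 90.0]
ee_rot: [-0.004, 0.999, 0.032, -0.0]
contact_force: [-0.4, -0.7, -0.2]
gripper_width: 35.3
finger_force: 32.2
```

```bash
python3 - <<'E'
from h import *
import pickle
d=get('wrist');s=get('side');c=get('scene');pickle.dump((d,s,c),open('hov.pkl','wb'));o=manip.observe();print(o['ee_pos'],o['gripper_width'],o['finger_force'],rot(o['ee_rot']).as_matrix().round(3).tolist())
up=lambda im,b,w:cv2.resize(cv2.convertScaleAbs(im[b[1]:b[3],b[0]:b[2]],alpha=1.8,beta=20),w,interpolation=cv2.INTER_CUBIC)
A=up(d['frame'],(0,0,640,400),(480,300));B=up(s['frame'],(225,125,345,245),(300,300));C=up(c['frame'],(285,105,385,225),(250,300))
A=cv2.copyMakeBorder(A,0,0,0,70,0)
cv2.imwrite('pics/hov.png',np.vstack([A,np.hstack([B,C])])[:,:,::-1])
E
```

```text
[522.30965875  33.62020082  90.29774942] 35.58424056234121 32.19130039215088 [[0.998, 0.061, -0.001], [0.061, -0.998, 0.007], [-0.001, -0.007, -1.0]]
```

View pics/hov.png

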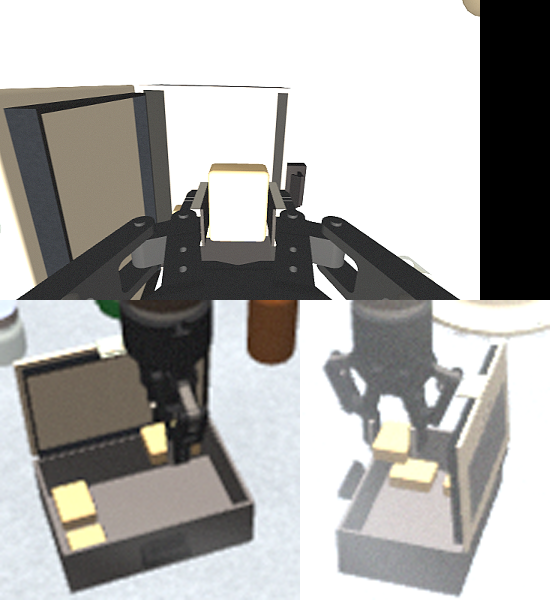

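Hover view: the tablet is still held squarely, above the middle of the tub, with the lid to the left (wrist view) and clear of the hand.

step_arm([
  [[0, 0, 0], 0, 0.75],
  [[0, 0, 0], 0, 0.75],
  [[0, 0, 0], 0, 0.75],
])

```text
clock: 7.08
ee_pos: [522.5, 33.9, 90.6]
ee_rot: [-0.004, 1.0, 0.031, -0.0]
contact_force: [-0.5, 0.8, -1.0]
gripper_width: 35.1
finger_force: 32.2
```

```bash
python3 - <<'E'
from h import *
d=get('wrist');o=manip.observe();print(o['ee_pos'],rot(o['ee_rot']).as_matrix().round(3).tolist())
c=d['frame'];g=cv2.cvtColor(c,cv2.COLOR_RGB2GRAY)
# front wall rim & right wall rim: in w image (full px): right rim line at v~117, front wall x~370-382, catch (395,250)
for v in (130,140,150,160,170): print(v,g[v,355:415].tolist()[::2])
for u in (250,300,340): print(u,g[100:130,u].tolist())
E
```

```text
[522.56908759  34.04500731  90.56912195] [[0.998, 0.061, -0.0], [0.061, -0.998, 0.007], [0.0, -0.007, -1.0]]
130 [154, 156, 154, 154, 152, 157, 99, 38, 41, 43, 43, 43, 29, 159, 149, 145, 179, 174, 177, 180, 177, 176, 180, 178, 181, 186, 183, 177, 176, 182]
140 [154, 153, 154, 153, 153, 160, 26, 43, 40, 43, 42, 40, 92, 152, 148, 154, 180, 177, 178, 181, 182, 180, 181, 184, 190, 189, 179, 182, 188, 185]
150 [153, 153, 153, 152, 154, 137, 36, 42, 43, 42, 41, 34, 130, 150, 146, 174, 189, 187, 180, 182, 191, 191, 190, 186, 187, 185, 183, 184, 180, 180]
160 [154, 153, 154, 154, 155, 95, 42, 43, 44, 42, 41, 47, 156, 147, 150, 183, 183, 181, 188, 185, 180, 181, 182, 183, 189, 185, 184, 182, 180, 183]
170 [153, 154, 152, 152, 159, 50, 42, 43, 44, 42, 42, 115, 150, 148, 166, 187, 187, 190, 186, 176, 174, 181, 184, 183, 181, 182, 182, 183, 184, 184]
250 [172, 173, 175, 177, 180, 180, 183, 186, 184, 182, 178, 178, 189, 48, 91, 175, 165, 162, 163, 162, 163, 164, 163, 162, 163, 164, 162, 163, 163, 163]
300 [183, 185, 181, 179, 178, 180, 182, 185, 184, 181, 175, 178, 183, 205, 51, 92, 175, 167, 164, 164, 164, 165, 165, 165, 163, 166, 166, 164, 165, 164]
340 [171, 172, 174, 179, 183, 186, 183, 180, 179, 178, 180, 182, 184, 191, 210, 1, 137, 167, 160, 158, 158, 159, 159, 158, 158, 158, 158, 159, 159, 157]
```

```bash
python3 - <<'E'
from h import *
d=get('wrist');p0=d['xyz'].copy();o=manip.observe()['ee_pos']
for b in (0,15,30):
    d['xyz']=p0+[0,0,b]
    print(b,'floor',[onz(d,u,v,4).round(1)[:2].tolist() for u,v in ((367,130),(363.5,170))],'rim-in',[onz(d,u,v,60).round(1)[:2].tolist() for u,v in ((380.5,130),(376.3,170))],'rim-out',[onz(d,u,v,60).round(1)[:2].tolist() for u,v in ((386.5,130),(383,170))])
    print('  +x wall floor',[onz(d,u,v,4).round(1)[:2].tolist() for u,v in ((250,114.5),(340,116.5))],'rim-in',[onz(d,u,v,60).round(1)[:2].tolist() for u,v in ((250,112.5),(340,114.5))])
    # catch at (395,225..275)
# held tablet in wrist view
hsv=cv2.cvtColor(d['frame'],cv2.COLOR_RGB2HSV);m=((hsv[...,1]>75)&(hsv[...,0]>12)&(hsv[...,0]<35)).astype(np.uint8)
m[:,:250]=0;m[:,390:]=0
cn=max(cv2.findContours(m,0,1)[0],key=cv2.contourArea);print(cv2.boundingRect(cn),cv2.minAreaRect(cn))
E
```

```text
0 floor [[581.0, -1.8], [548.2, -2.5]] rim-in [[584.6, -1.8], [558.9, -2.1]] rim-out [[584.8, -5.6], [559.2, -6.5]]
  +x wall floor [[587.2, 92.8], [590.2, 20.8]] rim-in [[590.1, 80.8], [592.4, 24.6]]
15 floor [[580.2, -4.1], [545.5, -4.8]] rim-in [[583.8, -4.7], [556.2, -5.1]] rim-out [[584.1, -8.8], [556.5, -9.8]]
  +x wall floor [[586.8, 96.0], [589.9, 19.8]] rim-in [[589.8, 84.0], [592.2, 23.6]]
30 floor [[579.4, -6.5], [542.7, -7.1]] rim-in [[583.0, -7.6], [553.5, -8.0]] rim-out [[583.3, -12.0], [553.8, -13.1]]
  +x wall floor [[586.3, 99.2], [589.6, 18.9]] rim-in [[589.4, 87.3], [592.0, 22.6]]
(275, 218, 84, 104) ((316.84588623046875, 269.7209777832031), (81.16499328613281, 104.19810485839844), 1.6135388612747192)
```

```bash
python3 - <<'E'
from h import *
print(manip.observe()['joint_pos'].round(3))
E
```

```text
[ 0.061  0.011 -0.119  1.441  0.007  3.141]
```

Joint 6 is at its limit. I'll back off from the lid and turn the other way, which will line the fingers up with the tub's long side and put the camera towards -y.

step_arm([
  [[0, 0.02, 0], 0, 0.75],
  [[0, 0.04, 0], -5, 0.75],
  [[0, 0.055, 0], -12, 0.75],
  [[0, 0.055, 0], -19, 0.75],
  [[0, 0.055, 0], -26, 0.75],
  [[0, 0.055, 0], -33, 0.75],
  [[0, 0.055, 0], -40, 0.75],
  [[0, 0.055, 0], -47, 0.75],
  [[0, 0.055, 0], -54, 0.75],
  [[0, 0.055, 0], -61, 0.75],
])

```text
clock: 8.02
ee_pos: [526.0, -20.4, 90.1]
ee_rot: [-0.003, 0.844, 0.537, 0.002]
contact_force: [-0.3, -0.2, -1.1]
gripper_width: 35.3
finger_force: 32.3
```

step_arm([
  [[0, 0, 0], -7, 0.75],
  [[0, 0, 0], -14, 0.75],
  [[0, 0, 0], -21, 0.75],
  [[0, 0, 0], -28, 0.75],
  [[0, 0, 0], -35, 0.75],
  [[0, 0, 0], -42, 0.75],
  [[0, 0, 0], -49, 0.75],
  [[0, 0, 0], -56, 0.75],
  [[0, 0, 0], -63, 0.75],
  [[0, 0, 0], -70, 0.75],
])

```text
clock: 8.85
ee_pos: [526.0, -20.4, 90.1]
ee_rot: [-0.002, 0.383, 0.924, 0.003]
contact_force: [-0.9, 0.5, -0.7]
gripper_width: 35.3
finger_force: 32.3
```

step_arm([
  [[0, 0, 0], -7, 0.75],
  [[0, 0, 0], -14, 0.75],
  [[0, 0, 0], -21, 0.75],
  [[0, 0, 0], -28, 0.75],
  [[0, 0, 0], -35, 0.75],
  [[0, 0, 0], -42, 0.75],
  [[0, 0, 0], -49, 0.75],
  [[0, 0, 0], -56, 0.75],
  [[0, 0, 0], -63, 0.75],
  [[0, 0, 0], -70, 0.75],
])

```text
clock: 9.68
ee_pos: [526.0, -20.4, 90.1]
ee_rot: [0.001, -0.216, 0.976, 0.004]
contact_force: [-0.4, 0.7, -0.4]
gripper_width: 35.3
finger_force: 32.3
```

step_arm([
  [[0, 0, 0], -7, 0.75],
  [[0, 0, 0], -14, 0.75],
  [[0, 0, 0], -21, 0.75],
  [[0, 0, 0], -28, 0.75],
  [[0, 0, 0], -35, 0.75],
  [[0, 0, 0], -42, 0.75],
  [[0, 0, 0], -49, 0.75],
  [[0, 0, 0], -56, 0.75],
  [[0, 0, 0], -63, 0.75],
  [[0, 0, 0], -68, 0.75],
])

```text
clock: 10.52
ee_pos: [526.0, -20.4, 90.1]
ee_rot: [-0.002, 0.725, -0.689, -0.003]
contact_force: [-0.4, 1.1, -0.4]
gripper_width: 35.7
finger_force: 32.3
```

```bash
python3 - <<'E'
from h import *
o=manip.observe();M=rot(o['ee_rot']).as_matrix();print(o['ee_pos'],o['joint_pos'].round(3),np.degrees(np.arctan2(M[1,0],M[0,0])),M.round(3).tolist(),o['finger_force'],o['gripper_width'])
for t in ((497+20,56-10),): print(M.T@(np.array([t[0],t[1],90])-o['ee_pos']))
E
```

```text
[525.98877791 -20.38837195  90.0542415 ] [-0.043  0.018 -0.112  1.441  0.007 -1.665] -87.05024394888339 [[0.051, -0.999, -0.001], [-0.999, -0.051, 0.007], [-0.007, 0.0, -1.0]] 32.2642457485199 35.72030919948856
[-66.76071664   5.56040387   0.55283112]
```

step_arm([
  [[-0.03, 0.003, 0], 0, 0.75],
  [[-0.055, 0.005, 0], 0, 0.75],
  [[-0.067, 0.005, 0], 0, 0.75],
  [[-0.067, 0.005, 0.02], 0, 0.75],
  [[-0.067, 0.005, 0.045], 0, 0.75],
  [[-0.067, 0.005, 0.07], 0, 0.75],
  [[-0.067, 0.005, 0.085], 0, 0.75],
  [[-0.067, 0.005, 0.095], 0, 0.75],
  [[-0.067, 0.005, 0.1], 0, 0.75],
  [[-0.067, 0.005, 0.1], 0, 0.75],
])

```text
clock: 11.35
ee_pos: [517.6, 47.0, -10.0]
ee_rot: [-0.002, 0.723, -0.691, -0.003]
contact_force: [-0.6, 0.9, 0.4]
gripper_width: 35.0
finger_force: 32.2
```

step_arm([
  [[0, 0, 0.004], 0, 0.75],
  [[0, 0, 0.008], 0, 0.75],
  [[0, 0, 0.011], 0, 0.75],
  [[0, 0, 0.013], 0, 0.75],
  [[0, 0, 0.013], 0, 0.75],
])

```text
clock: 11.77
ee_pos: [517.9, 47.3, -22.7]
ee_rot: [-0.002, 0.723, -0.691, -0.003]
contact_force: [0.8, -1.2, -1.0]
gripper_width: 35.5
finger_force: 32.2
```

step_arm([
  [[0, 0, 0.001], 0, 0.75],
  [[0, 0, 0.002], 0, 0.75],
  [[0, 0, 0.002], 0, 0.5],
  [[0, 0, 0.002], 0, 0.4],
  [[0, 0, 0.002], 0, 0.4],
  [[0, 0, 0.002], 0, 0.4],
  [[0, 0, -0.01], 0, 0.4],
  [[0, 0, -0.04], 0, 0.4],
  [[0, 0, -0.08], 0, 0.4],
  [[0, 0, -0.115], 0, 0.4],
])

```text
clock: 12.6
ee_pos: [517.6, 46.4, 95.2]
ee_rot: [-0.003, 0.723, -0.691, -0.003]
contact_force: [2.0, -1.1, 0.1]
gripper_width: 51.0
finger_force: 0.0
```

```bash
python3 - <<'E'
from h import *
d=get('wrist');s=get('side');c=get('scene');o=manip.observe();print(o['ee_pos'],o['gripper_width'],o['contact_force'])
def masks(d,b,lo=75):
    hsv=cv2.cvtColor(d['frame'],cv2.COLOR_RGB2HSV);m=((hsv[...,1]>lo)&(hsv[...,0]>12)&(hsv[...,0]<35)&(hsv[...,2]>90)).astype(np.uint8)
    k=np.zeros_like(m);k[b[1]:b[3],b[0]:b[2]]=m[b[1]:b[3],b[0]:b[2]]
    return [cv2.minAreaRect(x) for x in cv2.findContours(k,0,1)[0] if cv2.contourArea(x)>40]
for d_,b in ((d,(0,0,640,400)),(s,(225,130,335,245)),(c,(290,120,380,225))):
    for r in masks(d_,b): print([np.round(x,1) for x in r],onz(d_,*r[0],22).round(1))
    print()
E
```

```text
[519.98302469  46.59421777  96.91938905] 51.40139091750677 [ 0.48810323  0.33939    -0.6177466 ]
[array([418. , 246.3]), array([42.5, 54.2]), np.float64(5.2)] [428.8  83.7  22. ]
[array([317. , 201.5]), array([55., 44.]), np.float64(90.0)] [517.3  47.4  22. ]
[array([425.5, 175.9]), array([45.1, 61.4]), np.float64(4.8)] [431.5  22.1  22. ]

[array([258.9, 219.3]), array([ 7.3, 14.5]), np.float64(78.7)] [430.   31.1  22. ]
[array([291.1, 206.9]), array([13.9, 14.6]), np.float64(74.1)] [516.9  46.   22. ]
[array([253.9, 205. ]), array([14.3, 14.7]), np.float64(74.1)] [428.1  80.8  22. ]

[array([329.5, 194.3]), array([16.9,  8.6]), np.float64(11.3)] [521.3  52.9  22. ]
[array([330.1, 172.6]), array([16.9,  8.2]), np.float64(11.3)] [434.8  25.8  22. ]
```

Two views agree: the tablet is lying in the bay at about (517,47). Before going over the lid I'll check the clearances behind it.

```bash
python3 - <<'E'
from h import *
import pickle
D=pickle.load(open('d0.pkl','rb'))
for n,u,v,nm in (('side',278,127,'jug base front'),('scene',474,252,'jug'),('side',225,149,'jar base'),('side',334,146,'pump'),('scene',396,277,'pump'),('scene',457,198,'jar')): print(nm,n,onz(D[n],u,v,0).round())
# lid top edge corners in side crop (27,93)-(338,27), x4
s=D['side'];c=D['scene']
print('lid edge L,R',onz(s,225+27/4,130+93/4,190).round(1),onz(s,225+338/4,130+27/4,190).round(1),onz(c,290+300/4,120+3/4,190).round(1))
o=manip.observe();M=rot(o['ee_rot']).as_matrix();print(o['ee_pos'],M[:,0].round(3))
E
```

```text
jug base front side [573. 405.   0.]
jug scene [587. 436.   0.]
jar base side [393. 347.   0.]
pump side [714. 262.   0.]
pump scene [719. 278.   0.]
jar scene [406. 372.  -0.]
lid edge L,R [400.1  97.5 190. ] [583.5 101.6 190. ] [403.8 110.1 190. ]
[519.98302469  46.59421777  96.91938905] [ 0.045 -0.999 -0.008]
```

step_arm([
  [[0, 0.005, -0.03], 0, 1],
  [[0, 0.01, -0.06], 0, 1],
  [[0, 0.015, -0.09], 0, 1],
  [[0, 0.0205, -0.115], 0, 1],
  [[0, 0.0205, -0.12], 0, 1],
  [[0, 0.0205, -0.12], 0, 1],
])

```text
clock: 13.25
ee_pos: [498.1, 44.7, 214.2]
ee_rot: [-0.004, 0.723, -0.691, -0.002]
contact_force: [-0.2, 0.8, 0.3]
gripper_width: -0.2
finger_force: 0.0
```

step_arm([
  [[-0.035, 0, 0], 0, 1],
  [[-0.07, 0, 0], 0, 1],
  [[-0.09, 0, 0], 0, 1],
  [[-0.09, 0, 0], 0, 1],
  [[-0.09, 0, 0.025], 0, 1],
  [[-0.09, 0, 0.05], 0, 1],
  [[-0.09, 0, 0.065], 0, 1],
  [[-0.09, 0, 0.07], 0, 1],
  [[-0.09, 0, 0.07], 0, 1],
])

```text
clock: 14.0
ee_pos: [492.3, 134.5, 140.8]
ee_rot: [-0.001, 0.723, -0.691, -0.004]
contact_force: [0.3, -0.2, 0.2]
gripper_width: 0.1
finger_force: 0.0
```

```bash
python3 - <<'E'
from h import *
d=get('wrist');s=get('side');c=get('scene');o=manip.observe();print(o['ee_pos'],o['contact_force'],o['joint_pos'].round(2))
up=lambda im,b,w:cv2.resize(cv2.convertScaleAbs(im[b[1]:b[3],b[0]:b[2]],alpha=1.6,beta=15),w,interpolation=cv2.INTER_CUBIC)
A=up(d['frame'],(157,100,477,400),(320,300));B=up(s['frame'],(215,105,335,225),(300,300))
C=up(c['frame'],(295,90,395,220),(460,600))
print(A.shape)
L=np.vstack([A,cv2.copyMakeBorder(B,0,0,0,20,0)])
cv2.imwrite('pics/beh.png',np.hstack([L,C])[:,:,::-1])
p=o['ee_pos']
for h in (0,15,30): print(h,proj(c,p+[0,0,h]),proj(s,p+[0,0,h]))
E
```

```text
[493.84147973 134.94196131 144.04551145] [ 0.24801938 -0.26489703  0.5892903 ] [ 0.26 -0.02 -0.05  1.54  0.01 -1.35]
(300, 320, 3)
0 (np.float64(364.2665347889299), np.float64(157.33093443992234)) (np.float64(270.3857994197949), np.float64(150.2208704743039))
15 (np.float64(364.5197729881099), np.float64(152.47238707152997)) (np.float64(269.90808156098507), np.float64(145.478023771584))
30 (np.float64(364.7771200200307), np.float64(147.53500894788465)) (np.float64(269.418458567048), np.float64(140.61698129736007))
```

View pics/beh.png

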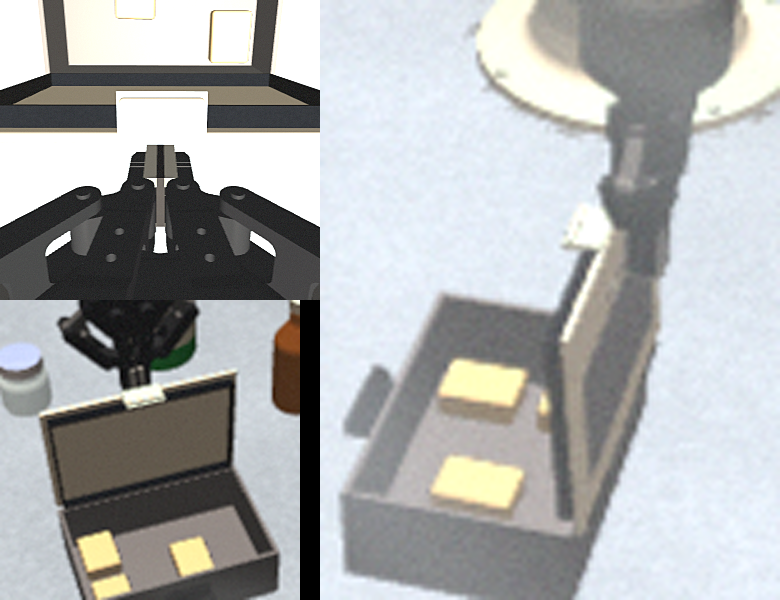

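The scene half shows the shut fingers standing behind the lid, tip at about (366,150), so the tip is about 25 mm above the nominal TCP. The tablet sits in the bay. Now I'll sweep the lid down slowly.

step_arm([
  [[0.005, 0, -0.002], 0, 1],
  [[0.01, 0, -0.003], 0, 1],
  [[0.014, 0, -0.003], 0, 1],
  [[0.018, 0, -0.0025], 0, 1],
  [[0.023, 0, -0.002], 0, 1],
  [[0.03, 0, -0.001], 0, 1],
  [[0.037, 0, 0], 0, 1],
  [[0.044, 0, 0.002], 0, 1],
  [[0.051, 0, 0.0045], 0, 1],
  [[0.058, 0, 0.0075], 0, 1],
])

```text
clock: 14.98
ee_pos: [496.1, 76.4, 135.0]
ee_rot: [-0.003, 0.723, -0.691, -0.003]
contact_force: [0.7, 1.1, 0.3]
gripper_width: 0.3
finger_force: 0.3
```

step_arm([
  [[0.0065, 0, 0.004], 0, 1],
  [[0.013, 0, 0.008], 0, 1],
  [[0.0195, 0, 0.0125], 0, 1],
  [[0.025, 0, 0.017], 0, 1],
  [[0.031, 0, 0.022], 0, 1],
  [[0.0365, 0, 0.0275], 0, 1],
  [[0.0415, 0, 0.033], 0, 1],
  [[0.046, 0, 0.039], 0, 1],
  [[0.05, 0, 0.045], 0, 1],
  [[0.05, 0, 0.045], 0, 1],
])

```text
clock: 15.82
ee_pos: [497.9, 26.8, 88.5]
ee_rot: [-0.002, 0.723, -0.691, -0.003]
contact_force: [0.1, 0.2, 0.1]
gripper_width: -0.4
finger_force: 0.5
```

```bash
python3 - <<'E'
from h import *
s=get('side');c=get('scene');o=manip.observe();print(o['ee_pos'],o['contact_force'],rot(o['ee_rot']).as_matrix()[:,0])
# lid white edge pixels in side view: bright, low saturation
for n,d,b in (('side',s,(225,120,340,245)),('scene',c,(285,100,390,225))):
    f=d['frame'][b[1]:b[3],b[0]:b[2]].astype(int);m=((f.min(2)>165)).astype(np.uint8)
    k=cv2.connectedComponentsWithStats(m)[2][1:]
    for r in k[k[:,4]>25]: print(n,r+[b[0],b[1],0,0,0])
E
```

```text
[498.15620183  27.41660635  89.71960385] [-0.0926181   0.81799855  0.47256855] [ 0.0448947  -0.99896388 -0.00745883]
```

```bash
cat >> h.py <<'E'
def yel(d,b):
    hsv=cv2.cvtColor(d['frame'],cv2.COLOR_RGB2HSV);m=((hsv[...,1]>75)&(hsv[...,0]>12)&(hsv[...,0]<35)&(hsv[...,2]>90))
    return int(m[b[1]:b[3],b[0]:b[2]].sum())
def lidpt(th,r,x,n=7.):   # tub frame -> world
    q=np.array([x,65-r*np.cos(th)+n*np.sin(th),60+r*np.sin(th)+n*np.cos(th)]);a=np.radians(2.6)
    return np.array([497+q[0]*np.cos(a)-q[1]*np.sin(a),56+q[0]*np.sin(a)+q[1]*np.cos(a),q[2]])
E
python3 - <<'E'
from h import *
import pickle
D=pickle.load(open('d0.pkl','rb'))
for n,b in (('side',(225,130,335,245)),('scene',(290,120,380,225))):
    d=get(n);print(n,'yellow',yel(D[n],b),yel(d,b))
    df=np.abs(d['frame'].astype(int)-D[n]['frame']).sum(2)>60
    ys,xs=np.where(df[120:250,225:400]);print('changed bbox',xs.min()+225,xs.max()+225,ys.min()+120,ys.max()+120,df.sum())
    for th in (1.4,.6,.45,.3): print(th,[np.round(proj(d,lidpt(th,132,x)),1).tolist() for x in (-95,95)])
    # colour profile down a column crossing the free edge
    for th in (.3,.45,.6):
        u,v=np.round(proj(d,lidpt(th,132,70))).astype(int);print(th,d['frame'][v-6:v+7,u].sum(1))
E
```

```text
side yellow 323 375
changed bbox 231 324 120 215 31079
1.4 [[231.3, 151.8], [310.9, 133.8]]
0.6 [[243.7, 194.9], [324.3, 174.1]]
0.45 [[245.8, 203.4], [325.8, 182.2]]
0.3 [[247.7, 211.3], [326.8, 189.9]]
0.3 [ 19  23  50 116 127  76  50  58  63  55  61  58  62]
0.45 [421 420 420 419 418 427 424 316  23  14  29  42  53]
0.6 [336 340 353 391 419 420 414 418 419 417 421 417 422]
scene yellow 126 29
changed bbox 237 368 120 205 11641
1.4 [[362.0, 118.9], [343.3, 163.1]]
0.6 [[328.6, 130.3], [307.0, 173.8]]
0.45 [[324.8, 134.8], [302.9, 178.3]]
0.3 [[321.9, 139.8], [300.1, 183.4]]
0.3 [412 417 423 361 307 271 249 248 247 245 239 233 233]
0.45 [411 417 408 320 279 246 259 373 431 452 463 467 468]
0.6 [322 298 307 346 443 466 472 477 476 474 476 472 470]
```

The lid edge shows up in the scene view at about 0.45 rad, as expected, so the finger is holding it. Continuing down.

step_arm([
  [[0.003, 0, 0.005], 0, 1],
  [[0.0055, 0, 0.01], 0, 1],
  [[0.0075, 0, 0.014], 0, 1],
  [[0.009, 0, 0.018], 0, 1],
  [[0.01, 0, 0.0205], 0, 1],
  [[0.01, 0, 0.0205], 0, 1],
])

```text
clock: 16.52
ee_pos: [498.6, 17.5, 68.7]
ee_rot: [-0.002, 0.723, -0.691, -0.003]
contact_force: [0.7, 0.6, 0.6]
gripper_width: 0.4
finger_force: 0.6
```

```bash
cat >> h.py <<'E'
def edge(d):
    # free-edge angle from scene view: scan th for dark->white step, at two x
    g=cv2.GaussianBlur(d['frame'],(3,3),0).astype(float).sum(2)
    T=np.arange(0,.7,.005);out=[]
    for x in (-60,60,75):
        p=np.array([proj(d,lidpt(t,132,x)) for t in T],np.float32);v=cv2.remap(g.astype(np.float32),p[:,0].reshape(1,-1),p[:,1].reshape(1,-1),1)[0]
        out.append(v[::10].astype(int).tolist())
    return out
E
python3 - <<'E'
from h import *
d=get('scene');o=manip.observe();print(o['ee_pos'],o['contact_force'])
for r in edge(d): print(r)
E
```

```text
[498.64913214  17.57978151  69.03750948] [0.25285577 0.72315248 1.18154677]
[231, 183, 165, 163, 164, 174, 182, 162, 151, 149, 150, 149, 150, 156]
[383, 463, 438, 404, 359, 329, 317, 313, 329, 387, 415, 445, 483, 487]
[413, 411, 388, 412, 369, 344, 336, 320, 318, 336, 374, 431, 463, 481]
```

step_arm([
  [[0.001, 0, 0.002], 0, 1],
  [[0.002, 0, 0.004], 0, 1],
  [[0.002, 0, 0.006], 0, 1],
  [[0.003, 0, 0.007], 0, 1],
  [[0.003, 0, 0.007], 0, 1],
])

```text
clock: 16.98
ee_pos: [498.8, 14.8, 62.1]
ee_rot: [-0.002, 0.723, -0.691, -0.003]
contact_force: [1.3, 0.7, 0.6]
gripper_width: 0.0
finger_force: 0.6
```

step_arm([
  [[0, 0, 0.001], 0, 1],
  [[0, 0, 0.002], 0, 1],
  [[0, 0, 0.002], 0, 1],
])

```text
clock: 17.23
ee_pos: [498.9, 14.6, 60.2]
ee_rot: [-0.002, 0.723, -0.691, -0.003]
contact_force: [-0.4, -1.4, 1.6]
gripper_width: -0.0
finger_force: 0.7
```

step_arm([
  [[0, 0, 0.001], 0, 1],
  [[0, 0, 0.002], 0, 1],
  [[0, 0, 0.002], 0, 1],
])

```text
clock: 17.48
ee_pos: [499.0, 14.8, 58.2]
ee_rot: [-0.003, 0.723, -0.691, -0.003]
contact_force: [-0.3, -1.8, 1.5]
gripper_width: 0.1
finger_force: 0.7
```

step_arm([
  [[0, 0, 0.001], 0, 1],
  [[0, 0, 0.0015], 0, 1],
  [[0, 0, 0.0015], 0, 1],
])

```text
clock: 17.73
ee_pos: [499.0, 14.8, 56.7]
ee_rot: [-0.003, 0.723, -0.691, -0.003]
contact_force: [1.0, -1.1, 0.6]
gripper_width: -0.3
finger_force: 0.7
```

step_arm([
  [[0, 0, 0.001], 0, 1],
  [[0, 0, 0.0015], 0, 1],
  [[0, 0, 0.0015], 0, 1],
])

```text
clock: 17.98
ee_pos: [498.9, 14.9, 55.2]
ee_rot: [-0.003, 0.723, -0.691, -0.003]
contact_force: [0.8, -0.2, 1.4]
gripper_width: -0.1
finger_force: 0.7
```

step_arm([
  [[0, 0, 0.001], 0, 1],
  [[0, 0, 0.001], 0, 1],
])

```text
clock: 18.15
ee_pos: [498.9, 14.9, 54.2]
ee_rot: [-0.002, 0.723, -0.691, -0.003]
contact_force: [0.8, -1.0, 1.5]
gripper_width: 0.4
finger_force: 0.7
```

step_arm([
  [[0, 0, 0.001], 0, 1],
  [[0, 0, 0.001], 0, 1],
])

```text
clock: 18.32
ee_pos: [498.9, 14.9, 53.2]
ee_rot: [-0.002, 0.723, -0.691, -0.003]
contact_force: [0.0, -0.4, 2.3]
gripper_width: -0.2
finger_force: 0.8
```

step_arm([
  [[0, 0, 0.001], 0, 1],
  [[0, 0, 0.001], 0, 1],
])

```text
clock: 18.48
ee_pos: [498.9, 14.9, 52.2]
ee_rot: [-0.003, 0.723, -0.691, -0.003]
contact_force: [0.5, -0.5, 1.5]
gripper_width: 0.0
finger_force: 0.8
```

step_arm([
  [[0, 0, 0.001], 0, 1],
  [[0, 0, 0.001], 0, 1],
])

```text
clock: 18.65
ee_pos: [498.9, 14.9, 51.2]
ee_rot: [-0.002, 0.723, -0.691, -0.003]
contact_force: [-0.2, -1.2, 1.5]
gripper_width: 0.2
finger_force: 0.8
```

step_arm([
  [[0, 0, 0.001], 0, 1],
  [[0, 0, 0.001], 0, 1],
])

```text
clock: 18.82
ee_pos: [498.9, 14.9, 50.2]
ee_rot: [-0.002, 0.723, -0.691, -0.003]
contact_force: [1.2, -1.6, 2.7]
gripper_width: 0.1
finger_force: 0.8
```

step_arm([
  [[0, 0, 0.001], 0, 1],
  [[0, 0, 0.001], 0, 1],
])

```text
clock: 18.98
ee_pos: [498.9, 14.9, 49.2]
ee_rot: [-0.002, 0.723, -0.691, -0.003]
contact_force: [0.5, -0.3, 0.2]
gripper_width: 0.1
finger_force: 0.8
```

step_arm([
  [[0, 0, 0.001], 0, 1],
  [[0, 0, 0.001], 0, 1],
])

```text
clock: 19.15
ee_pos: [498.9, 14.9, 48.2]
ee_rot: [-0.003, 0.723, -0.691, -0.003]
contact_force: [0.1, -1.3, 1.0]
gripper_width: 0.0
finger_force: 0.8
```

step_arm([
  [[0, 0, 0.0005], 0, 1],
  [[0, 0, 0.0005], 0, 1],
])

```text
clock: 19.32
ee_pos: [498.9, 14.9, 47.8]
ee_rot: [-0.002, 0.723, -0.691, -0.003]
contact_force: [1.0, -1.9, 1.2]
gripper_width: -0.1
finger_force: 0.8
```

step_arm([
  [[0, 0, 0.001], 0, 1],
  [[0, 0, 0.001], 0, 1],
])

```text
clock: 19.48
ee_pos: [498.9, 14.9, 46.8]
ee_rot: [-0.003, 0.723, -0.691, -0.003]
contact_force: [-1.2, -1.1, 2.8]
gripper_width: -0.0
finger_force: 1.6
```

step_arm([
  [[0, 0, 0.001], 0, 1],
  [[0, 0, 0.001], 0, 1],
])

```text
clock: 19.65
ee_pos: [499.1, 14.8, 46.3]
ee_rot: [-0.003, 0.723, -0.691, -0.002]
contact_force: [-1.1, -2.2, 7.3]
gripper_width: 0.3
finger_force: 3.5
```

step_arm([
  [[0, 0, 0.001], 0, 1],
  [[0, 0, 0.001], 0, 1],
])

```text
clock: 19.82
ee_pos: [499.1, 14.7, 45.6]
ee_rot: [-0.003, 0.723, -0.691, -0.002]
contact_force: [-2.2, -2.6, 9.6]
gripper_width: 0.3
finger_force: 4.4
```

step_arm([
  [[0, 0, 0.0007], 0, 1],
  [[0, 0, 0.0007], 0, 1],
])

```text
clock: 19.98
ee_pos: [499.1, 14.7, 45.2]
ee_rot: [-0.003, 0.723, -0.691, -0.002]
contact_force: [-1.8, -2.8, 10.6]
gripper_width: 0.1
finger_force: 5.1
```

step_arm([
  [[0, 0, 0.0005], 0, 1],
  [[0, 0, 0.0005], 0, 1],
])

```text
clock: 20.15
ee_pos: [499.1, 14.6, 44.8]
ee_rot: [-0.003, 0.723, -0.691, -0.002]
contact_force: [-3.9, -3.6, 11.5]
gripper_width: 0.0
finger_force: 5.8
```

step_arm([
  [[0, 0, 0.0005], 0, 1],
  [[0, 0, 0.0005], 0, 1],
])

```text
clock: 20.32
ee_pos: [499.1, 14.6, 44.2]
ee_rot: [-0.003, 0.723, -0.691, -0.002]
contact_force: [-2.7, -3.4, 10.2]
gripper_width: 0.1
finger_force: 5.2
```

step_arm([
  [[0, 0, 0.0005], 0, 1],
  [[0, 0, 0.0005], 0, 1],
])

```text
clock: 20.48
ee_pos: [499.0, 14.6, 43.1]
ee_rot: [-0.002, 0.723, -0.691, -0.002]
contact_force: [0.0, -3.0, 3.0]
gripper_width: -0.3
finger_force: 1.5
```

step_arm([
  [[0, 0, 0.0005], 0, 1],
  [[0, 0, 0.0005], 0, 1],
])

```text
clock: 20.65
ee_pos: [498.6, 15.2, 41.7]
ee_rot: [-0.002, 0.723, -0.691, -0.003]
contact_force: [0.2, -0.3, 0.2]
gripper_width: 0.1
finger_force: 0.0
```

step_arm([
  [[0, 0, 0.0005], 0, 1],
  [[0, 0, 0.0005], 0, 1],
])

```text
clock: 20.82
ee_pos: [498.7, 15.1, 41.2]
ee_rot: [-0.002, 0.723, -0.691, -0.003]
contact_force: [0.0, 0.1, 0.3]
gripper_width: -0.1
finger_force: 0.0
```

step_arm([
  [[0, 0, 0.0005], 0, 1],
  [[0, 0, 0.0005], 0, 1],
])

```text
clock: 20.98
ee_pos: [498.8, 15.1, 41.0]
ee_rot: [-0.002, 0.723, -0.691, -0.003]
contact_force: [-0.5, -0.5, 0.9]
gripper_width: -0.0
finger_force: 0.4
```

The force rose to 11.5 N and then fell to zero: the click. I'll let go slowly, then check.

step_arm([
  [[0, 0, -0.003], 0, 1],
  [[0, 0, -0.008], 0, 1],
  [[0, 0, -0.02], 0, 1],
  [[0, 0, -0.05], 0, 1],
  [[0, 0, -0.09], 0, 1],
  [[0, 0, -0.13], 0, 1],
  [[0, 0, -0.17], 0, 1],
  [[0, 0, -0.17], 0, 1],
  [[0, 0, -0.17], 0, 1],
  [[0, 0, -0.17], 0, 1],
])

```text
clock: 21.82
ee_pos: [499.1, 13.7, 211.7]
ee_rot: [-0.003, 0.723, -0.691, -0.002]
contact_force: [-0.2, -0.5, -0.1]
gripper_width: -0.2
finger_force: 0.0
```

```bash
python3 - <<'E'
from h import *
import pickle
D=pickle.load(open('d0.pkl','rb'));o=manip.observe();print(o['ee_pos'],o['contact_force'])
for n,b in (('side',(225,130,335,245)),('scene',(290,120,380,225))):
    d=get(n,n+'_end.png');print(n,'yellow',yel(D[n],b),yel(d,b))
    # colours at lid points if shut vs if open
    for th in (.04,1.4):
        for x,r in ((-70,40),(70,40),(-70,100),(70,100)):
            u,v=np.round(proj(d,lidpt(th,r,x))).astype(int);print(th,(x,r),D[n]['frame'][v,u],d['frame'][v,u])
    df=(cv2.absdiff(cv2.GaussianBlur(d['frame'],(5,5),0),cv2.GaussianBlur(D[n]['frame'],(5,5),0)).max(2)>25).astype(np.uint8)
    print([r.tolist() for r in cv2.connectedComponentsWithStats(df)[2][1:] if r[4]>25])
E
```

```text
[499.13322229  13.65690058 211.65304151] [-0.15195507 -0.5089889  -0.11203962]
side yellow 323 0
0.04 (-70, 40) [22 22 20] [81 75 72]
0.04 (70, 40) [22 21 20] [76 70 68]
0.04 (-70, 100) [152 140  92] [128 133 120]
0.04 (70, 100) [20 19 18] [138 143 127]
1.4 (-70, 40) [50 45 36] [114 117 120]
1.4 (70, 40) [48 43 35] [115 119 122]
1.4 (-70, 100) [50 45 37] [116 119 123]
1.4 (70, 100) [49 45 36] [114 118 122]
[[233, 0, 81, 69, 3496], [38, 7, 11, 25, 155], [304, 6, 7, 7, 27], [0, 42, 52, 30, 376], [292, 53, 11, 9, 52], [231, 65, 95, 160, 8134], [291, 65, 9, 11, 56], [0, 77, 150, 176, 13194], [0, 240, 54, 21, 758], [0, 262, 68, 42, 1949], [289, 300, 28, 26, 421]]
scene yellow 126 0
0.04 (-70, 40) [99 92 85] [106 101 102]
0.04 (70, 40) [106 103 102] [105 104 103]
0.04 (-70, 100) [60 61 61] [163 172 155]
0.04 (70, 100) [104 101 102] [157 166 153]
1.4 (-70, 40) [63 65 65] [129 133 140]
1.4 (70, 40) [67 69 65] [161 170 155]
1.4 (-70, 100) [97 92 83] [135 139 145]
1.4 (70, 100) [97 89 84] [107 103 102]
[[162, 0, 51, 35, 984], [285, 0, 56, 35, 1319], [347, 0, 21, 27, 417], [398, 0, 31, 43, 1160], [324, 16, 10, 11, 60], [337, 33, 10, 24, 131], [297, 35, 47, 85, 2253], [372, 38, 56, 34, 955], [350, 41, 33, 5, 55], [374, 45, 58, 44, 819], [346, 62, 19, 13, 107], [359, 84, 36, 24, 295], [301, 123, 68, 81, 2363], [237, 160, 16, 14, 182]]
```

The lid stays shut by itself: the counter shows where the open lid was and all the tablets inside are covered. Outside the robot and tub, the only change is the tablet's old spot.

```bash
python3 -c "
from bench import manip
print(manip.hand_in())"
```

```text
the job is handed in; nothing more can be done
None
```

The tablet is in the tub and the lid is clicked shut and holding by itself, with a measured press of about 12 N (limit 18 N); the other things did not move, and the job was handed in at about 22 s.

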